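Put the sockets back on their tray in order of size

TASK

Put the four loose chrome sockets back on the red tray in order of size, one on each black pad: the biggest on the pad next to the ratchet handle, then smaller and smaller, with the smallest at the far end. Stand each one upright with its hexagonal opening up and well centred on its pad, and let go of them all.

Things in the scene. Friction and masses are not known exactly. Their poses are not given: they have to be found in the camera images.
- socket_small: the smallest of the four loose chrome-steel hex sockets: a plain upright round cylinder 18 mm in diameter and 32 mm tall, about 40 g, standing on the bench with its dark hexagonal opening up. Origin: centre of its underside; z points up along its axis.
- socket_medium: the second smallest of the four loose chrome-steel hex sockets: a plain upright round cylinder 26 mm in diameter and 39 mm tall, about 80 g, standing on the bench with its dark hexagonal opening up. Origin: centre of its underside; z points up along its axis.
- socket_large: the second biggest of the four loose chrome-steel hex sockets: a plain upright round cylinder 34 mm in diameter and 46 mm tall, about 140 g, standing on the bench with its dark hexagonal opening up. Origin: centre of its underside; z points up along its axis.
- socket_biggest: the biggest of the four loose chrome-steel hex sockets: a plain upright round cylinder 42 mm in diameter and 55 mm tall, about 240 g, standing on the bench with its dark hexagonal opening up. Origin: centre of its underside; z points up along its axis.
- pad0: an end pad: black rubber disc, 46 mm across, 4 mm thick, one of four 68 mm apart in the order pad0 to pad3 in a row along a flat rimless red tray (64 x 290 x 8 mm); all fixed. Origin: centre of its underside, on the tray's top, 8 mm above the bench; its top, where a socket stands, is 12 mm above the bench. y axis: along the row from pad0 to pad3; x: across the tray.
- pad1: an inner pad: black rubber disc, 46 mm across, 4 mm thick, one of four 68 mm apart in the order pad0 to pad3 in a row along a flat rimless red tray (64 x 290 x 8 mm); all fixed. Origin: centre of its underside, on the tray's top, 8 mm above the bench; its top, where a socket stands, is 12 mm above the bench. y axis: along the row from pad0 to pad3; x: across the tray.
- pad2: an inner pad: black rubber disc, 46 mm across, 4 mm thick, one of four 68 mm apart in the order pad0 to pad3 in a row along a flat rimless red tray (64 x 290 x 8 mm); all fixed. Origin: centre of its underside, on the tray's top, 8 mm above the bench; its top, where a socket stands, is 12 mm above the bench. y axis: along the row from pad0 to pad3; x: across the tray.
- pad3: an end pad: black rubber disc, 46 mm across, 4 mm thick, one of four 68 mm apart in the order pad0 to pad3 in a row along a flat rimless red tray (64 x 290 x 8 mm); all fixed. Origin: centre of its underside, on the tray's top, 8 mm above the bench; its top, where a socket stands, is 12 mm above the bench. y axis: along the row from pad0 to pad3; x: across the tray.
- ratchet: ratchet handle: round chrome head (36 mm wide, 34 mm high with its square stub) and short black grip, 110 mm long, lying fixed across the row just beyond the pad0 or the pad3 end of the tray, 90 mm from the nearest pad (a grey clear-lidded case, 95 x 44 x 28 mm, lies at the other end). Origin: middle of its length, on the bench; x points to the head.
Things that resemble listed ones, but are neither listed nor needed, are in the scene too. What is shaped like the socket_small but pink is not meant.

How it is judged:
At the end, for the whole second after the job is handed in: Each socket within 12 mm of its own pad's centre, in order from the biggest by the ratchet to the smallest at the other end; undersides within 4 mm of the pad tops, openings up, within 0.1 rad of upright, released and at rest (((horizontal distance between ratchet and pad3 below 0.15 m and horizontal distance between socket_small and pad0 below 0.012 m and horizontal distance between socket_medium and pad1 below 0.012 m and horizontal distance between socket_large and pad2 below 0.012 m and horizontal distance between socket_biggest and pad3 below 0.012 m) or (horizontal distance between ratchet and pad0 below 0.15 m and horizontal distance between socket_small and pad3 below 0.012 m and horizontal distance between socket_medium and pad2 below 0.012 m and horizontal distance between socket_large and pad1 below 0.012 m and horizontal distance between socket_biggest and pad0 below 0.012 m)) and height (world z) of socket_small between 0.008 and 0.016 m and angle between each of socket_small, socket_medium, socket_large, socket_biggest's own z axis and vertical below 0.1 rad and linear speed of each of socket_small, socket_medium, socket_large, socket_biggest below 0.02 m/s and contact force between each of socket_small, socket_medium, socket_large, socket_biggest and the fingers below 0.1 N and height (world z) of socket_medium between 0.008 and 0.016 m and height (world z) of socket_large between 0.008 and 0.016 m and height (world z) of socket_biggest between 0.008 and 0.016 m); the robot touches nothing.
It also fails if it takes over 106 s, if anything falls off the work surface, if the arm or the gripper's body presses on something with over 40 N, if the wrist force passes 120 N, or if a joint passes its speed limit or range.

ROBOT

A 6-joint arm with a two-finger parallel gripper is mounted at the origin on the work surface. World frame = base frame: x ahead of the robot, y to its left, z up, the work surface at z = 0. Lengths are in m, angles in rad, forces in N, time in s.
With the tool pointing down it reaches from about 0.275 to 0.85 m from the base axis. Payload 5.2 kg.
Tool frame: the origin (TCP) lies on the centre line of the jaws, within the pads' length; the fingertips stand 14 mm ahead of it and the grasp point (between the pads) lies 5 mm behind it; z points along the fingers, y is the line along which they close (so a half turn about z gives the same grasp; the last joint's range is limited). The gripper opens to 85 mm and grips with 20 to 120 N. Pads are 22 mm wide; open, the fingers measure 114 mm over their backs; the gripper's body (76 mm by 85 mm) begins 54 mm behind the grasp point. The pads swing forward as they close: fully open they stand 13 mm farther back than shut.
Start: joints at [-1.481, 0.259, 1.535, -0, 1.348, -0.203], TCP at [0.159, -0.527, 0.245] pointing down, gripper open.
Joint ranges: [-3.14, 3.14], [-0.91, 2.08], [0.19, 2.58], [-1.22, 4.36], [0.22, 2.71], [-3.12, 3.12]. Speed limits (rad/s): [2.57, 2.57, 3.14, 3.14, 3.14, 3.14].

INTERFACE

Orientations are given as a rotation vector (axis times angle).
In Python, from station import monitor, snapshot, camera_params, env gives the robot as it stands.
- The arm moves only by the shell command python3 -m jog 'ROWS' [FORCE]. ROWS is JSON, a list that holds one entry, the list of rows, each a list of 7 numbers: the shift along the tool's x, y, z in mm, then the turn, a rotation vector about the tool's x, y, z in degrees, then the closure, from 0 (fully open) to 1 (shut). A call has 1 to 10 rows; each row is the pose to reach, as a shift and turn from the pose commanded when the call began, along the tool's axes at that moment; what a row does not reach only later rows make up. A row lasts 1/10 s, in which the tool goes at most 50 mm and 8.59 degrees, less where a joint would pass 70% of its speed; a pose out of reach is approached as far as the arm can. A call with a gripper value outside its range is refused whole. The fingers move at their own pace and stop on an object; FORCE is the grip in N (left out, the last holds). Time passes only in rows, so rows that repeat a pose let the fingers close. It gives the time, the measured TCP pose, the force, the opening and the grip force at its end, in the units of the state.
- monitor.read_state(): the state, without advancing time (a new reading comes with each control period).
- snapshot(name): name is "scene" or "top"; returns the picture (400x640x3 uint8, red, green, blue); there is no depth.
- camera_params(name): a dict with "camera_matrix" (3x3 intrinsics, pixels), "position" and "rotation" of the camera in the world. Camera axes: x right, y up, looking along -z (the intrinsics and any distortion apply to the point x, -y, -z); pixel columns grow to the right and rows downward; lengths in m; the calibration is good to about 2 mm. A picture is of the moment at which its call begins. camera_params takes no time and is no camera call.
- env.sign_off(): hands the job in; it is judged then, once.
The state is a dict: "clock": time; "q": joint angles; "qvel": joint speeds; "tau": joint torques, N m; "tcp_pos": TCP position; "ee_rot": TCP orientation; "force": force on the tool from outside, world axes, zero at the start; "wrist_torque": the same for the moment, N m; "gripper_width": opening from 0.0 (shut) to 1.0 (fully open); "grip_force": force on a finger pad.
Only numpy, scipy, OpenCV 4.12 (cv2) and the standard library are available. Lean on these libraries where they do the work, as an engineer would, in place of code of your own. Each camera call takes 0.05 s, during which the arm holds its last target. There are 200 camera calls.

## Working session

There is one attempt and no reset: what is moved stays moved. The work goes in short steps, Python scripts to look and compute and a shell command to move; the robot and the scene stay as the last step left them, time stands still between calls to the robot, and variables do not carry over. Pictures are saved under pics/ and viewed, at most 14 in all, crops included, and the job is handed in when it is done.

```bash
ls; mkdir -p pics; python3 - <<'E'
from station import monitor, snapshot, camera_params, env
import cv2
for n in("scene","top"):
    cv2.imwrite(f"pics/{n}0.png",snapshot(n)[:,:,::-1]); print(camera_params(n))
print(monitor.read_state())
E
```

```text
pics
{'camera_matrix': array([[504.91106318,   0.        , 319.15496336],
       [  0.        , 504.91106318, 195.94574939],
       [  0.        ,   0.        ,   1.        ]]), 'position': array([1.2539041 , 0.26448414, 0.58219816]), 'rotation': array([0.62440454, 0.90392407, 1.72318203])}
{'camera_matrix': array([[444.36385642,   0.        , 318.99963192],
       [  0.        , 444.36385642, 208.96419741],
       [  0.        ,   0.        ,   1.        ]]), 'position': array([0.4273072 , 0.01608   , 0.95507925]), 'rotation': array([ 0.06930613, -0.08740533, -1.56236247])}
{'clock': 0.1, 'q': array([-1.48077799e+00,  2.59272719e-01,  1.53594736e+00,  4.08851643e-06,
        1.34798908e+00, -2.02770346e-01]), 'qvel': array([ 0.00054106, -0.00194684, -0.0025177 ,  0.00192277, -0.00109944,
        0.00155038]), 'tau': array([ 2.99099243e-03, -4.46966779e+01, -2.91248596e+01, -6.81166875e-05,
        6.23814936e-03, -1.14147124e-06]), 'tcp_pos': array([ 0.15874244, -0.52614045,  0.24456695]), 'ee_rot': array([-3.10639228e+00, -4.58033589e-01, -1.49249415e-04]), 'force': array([-0.68635368, -0.19973121, -0.50791707]), 'wrist_torque': array([-0.04274118,  0.02086093,  0.00391053]), 'grip_force': 0.0, 'gripper_width': 1.0031504398073736}
```

View pics/top0.png

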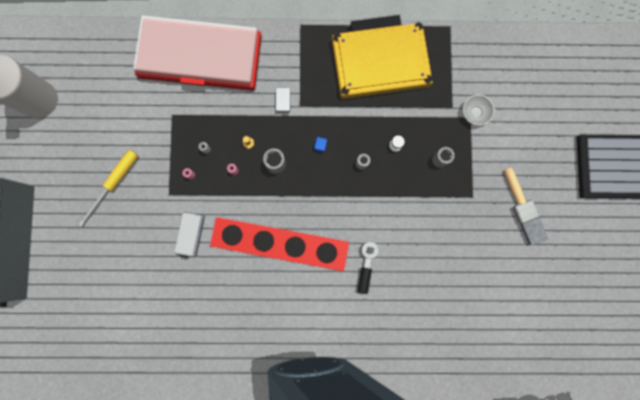

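View pics/scene0.png

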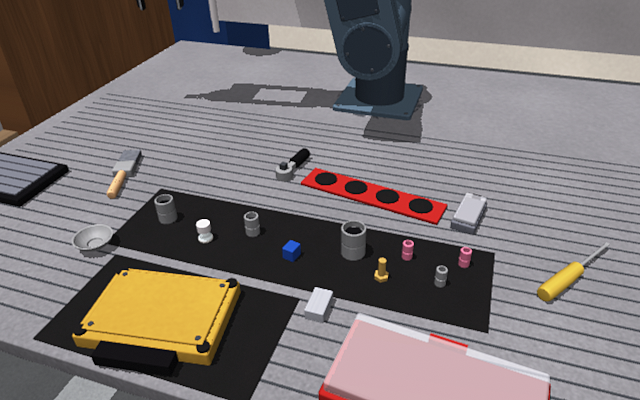

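The top view shows the ratchet at (366,265), beyond the pad at (326,253). The sockets are biggest (274,160), large (446,156), medium (364,160) and small (204,147). I'll enlarge both views.

```bash
python3 - <<'E'
import cv2
a=cv2.imread("pics/top0.png"); cv2.imwrite("pics/topA.png",cv2.resize(a[130:280,180:380],None,fx=4,fy=4,interpolation=cv2.INTER_CUBIC))
b=cv2.resize(a[130:190,400:480],None,fx=5,fy=5,interpolation=cv2.INTER_CUBIC)
s=cv2.imread("pics/scene0.png"); c=cv2.resize(s[150:310,140:480],None,fx=2.35,fy=2.35,interpolation=cv2.INTER_CUBIC)
cv2.imwrite("pics/topB.png",b);cv2.imwrite("pics/sceneA.png",c)
E
```

```text
(no output)
```

View pics/topA.png

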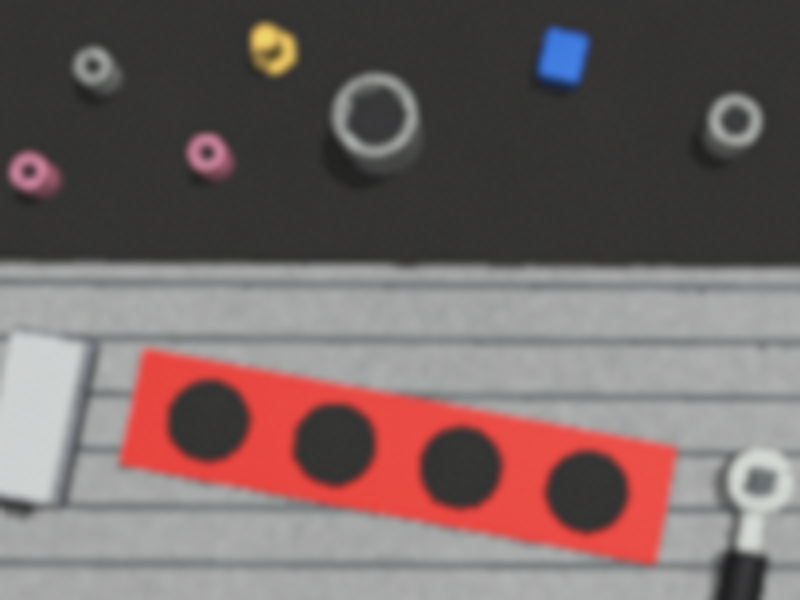

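View pics/topB.png

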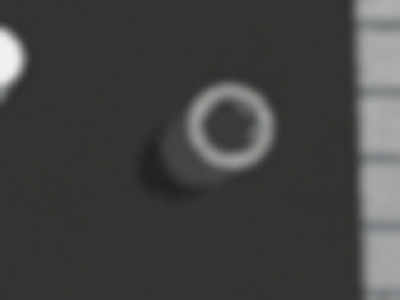

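View pics/sceneA.png

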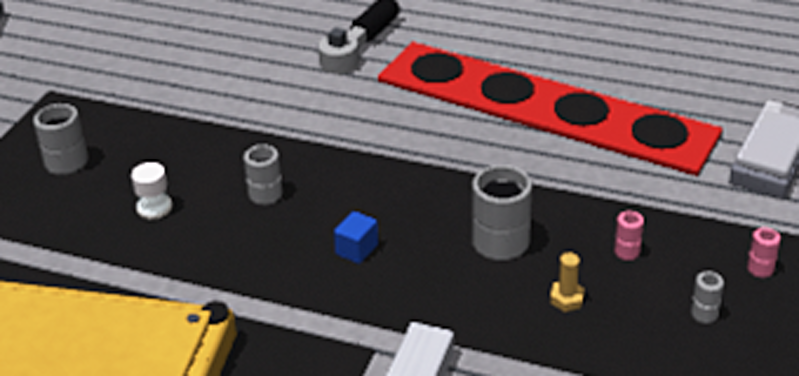

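The crops show these rim centres:
- **topA:** small (94,66), biggest (375,116), medium (735,121)
- **topB:** large (231,126)

The pads in topA are at (209,421), (335,444), (460,467) and (587,491), with the ratchet at the right end. sceneA shows the same objects standing upright.

```bash
cat > h.py <<'E'
import numpy as np
from scipy.spatial.transform import Rotation as R
from station import camera_params
def loc(cam,u,v,z):
    c=camera_params(cam); K=c["camera_matrix"]
    d=np.linalg.inv(K)@[u,v,1]; d=R.from_rotvec(c["rotation"]).apply([d[0],-d[1],-d[2]])
    p=np.array(c["position"]); return (p+d*(z-p[2])/d[2])[:2]
def tocrop(u,f,o): return (u+.5)/f-.5+o
def delta(st,goal,yaw=None):
    "tool-frame shift mm to goal"
    return R.from_rotvec(st["ee_rot"]).inv().apply(np.array(goal)-st["tcp_pos"])*1000
E
python3 - <<'E'
from h import *
A={'small':(94,66,.032),'biggest':(375,116,.055),'medium':(735,121,.039),'pa':(209,421,.012),'pb':(335,444,.012),'pc':(460,467,.012),'pd':(587,491,.012)}
T={k:loc("top",tocrop(u,4,180),tocrop(v,4,130),z) for k,(u,v,z) in A.items()}
T['large']=loc("top",tocrop(231,5,400),tocrop(126,5,130),.046)
S={'large':(59,117,.046),'medium':(262,155,.039),'biggest':(502,184,.055),'small':(708,281,.032),'pd':(438,68,.012),'pc':(508,88,.012),'pb':(581,109,.012),'pa':(660,131,.012)}
for k,(u,v,z) in S.items(): print(k,T[k].round(4),loc("scene",tocrop(u,2.35,140),tocrop(v,2.35,150),z).round(4))
print(R.from_rotvec([-3.106,-.458,0]).as_matrix().round(3))
d=T['pd']-T['pa'];print(np.degrees(np.arctan2(d[1],d[0])),np.linalg.norm(d)/3)
E
```

```text
large [ 0.6342 -0.2583] [ 0.6364 -0.253 ]
medium [ 0.6233 -0.0866] [ 0.6256 -0.085 ]
biggest [0.6209 0.1005] [0.6244 0.1012]
small [0.6513 0.2512] [0.6543 0.2509]
pd [ 0.4298 -0.0107] [ 0.4353 -0.0079]
pc [0.442  0.0565] [0.4472 0.0583]
pb [0.4537 0.1227] [0.4591 0.1239]
pa [0.4654 0.1895] [0.4703 0.1908]
[[ 0.957  0.289 -0.   ]
 [ 0.289 -0.957  0.002]
 [ 0.    -0.002 -1.   ]]
-100.07462142652545 0.06776670874216283
```

```bash
cat >> h.py <<'E'
def go(x,y,z,yaw=-10):
    "tool-frame shift (mm) and turn (deg) to TCP x,y,z pointing down, tool y at yaw"
    from station import monitor
    st=monitor.read_state(); r0=R.from_rotvec(st["ee_rot"]); a=np.radians(yaw)
    Y=np.array([np.cos(a),np.sin(a),0]);Z=np.array([0,0,-1]);M=np.c_[np.cross(Y,Z),Y,Z]
    print(delta(st,(x,y,z)).round(1),np.degrees((r0.inv()*R.from_matrix(M)).as_rotvec()).round(2),st["clock"],st["q"].round(2))
E
python3 -c "
from h import *
go(.635,-.257,.12)"
```

```text
[ 533.6 -120.   124.9] [ -0.07  -0.07 -63.22] 0.1 [-1.48  0.26  1.54  0.    1.35 -0.2 ]
```

```bash
R="[533.5,-120,125,0,0,-63.2,0]"; python3 -m jog '[[[533.5,-120,125,0,0,-63.2,0],[533.5,-120,125,0,0,-63.2,0],[533.5,-120,125,0,0,-63.2,0],[533.5,-120,125,0,0,-63.2,0],[533.5,-120,125,0,0,-63.2,0],[533.5,-120,125,0,0,-63.2,0],[533.5,-120,125,0,0,-63.2,0],[533.5,-120,125,0,0,-63.2,0],[533.5,-120,125,0,0,-63.2,0],[533.5,-120,125,0,0,-63.2,0]]]' 40; python3 -c "
from h import *
go(.635,-.257,.12)"
```

```text
clock: 1.1
tcp_pos: [0.5846, -0.2855, 0.1329]
ee_rot: [-2.406, -2.019, 0.0]
force: [0.2, -1.6, 0.1]
gripper_width: 0.995
grip_force: 0.0
[36.8 44.7 12.9] [-0.05 -0.02 -0.01] 1.1 [-0.63  0.52  1.42 -0.    1.2  -0.45]
```

```bash
python3 -m jog '[[[0,0,0,0,0,0,0],[0,0,0,0,0,0,0],[0,0,0,0,0,0,0]]]' ; python3 -c "
from h import *
go(.635,-.257,.12)"
```

```text
clock: 1.4
tcp_pos: [0.5824, -0.2873, 0.1337]
ee_rot: [-2.407, -2.018, 0.001]
force: [-1.5, 0.1, -0.1]
gripper_width: 0.999
grip_force: 0.0
[39.  46.5 13.6] [-0.06  0.   -0.04] 1.4 [-0.63  0.52  1.42 -0.    1.2  -0.45]
```

```bash
python3 -m jog '[[[39,46.5,14,0,0,0,0],[39,46.5,14,0,0,0,0],[39,46.5,60,0,0,0,0],[39,46.5,109.5,0,0,0,0],[39,46.5,109.5,0,0,0,0],[39,46.5,109.5,0,0,0,0],[39,46.5,109.5,0,0,0,0]]]' ; python3 - <<'E'
from station import *
from station import snapshot
import cv2,numpy as np
a=cv2.resize(snapshot("top")[110:210,380:500],None,fx=4,fy=4); b=cv2.resize(snapshot("scene")[120:260,100:300],None,fx=2.8,fy=2.8)
h=400; cv2.imwrite("pics/l1.png",np.hstack([a[:392,:400],b[:392,:400]])[:,:,::-1])
E
```

```text
clock: 2.1
tcp_pos: [0.6372, -0.2585, 0.0278]
ee_rot: [2.404, 2.015, 0.002]
force: [-0.0, -0.1, 0.7]
gripper_width: 1.003
grip_force: 0.0
```

View pics/l1.png

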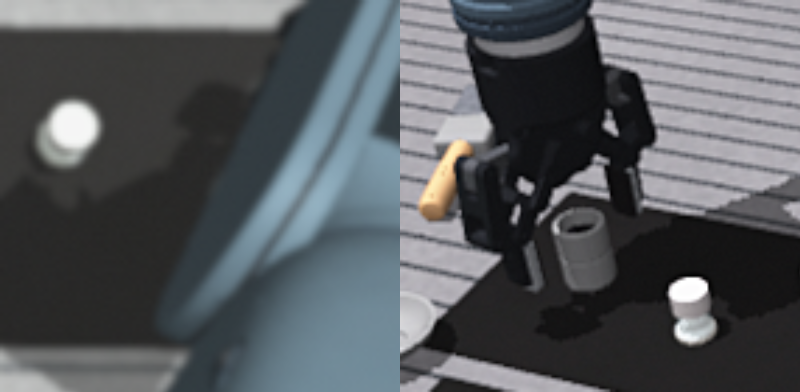

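The jaws straddle the large socket (tips about (530,280) and (628,205), socket at (585,250)), so I'll grip and lift.

```bash
python3 -m jog '[[[0,0,2,0,0,0,0.4],[0,0,2,0,0,0,0.7],[0,0,2,0,0,0,1],[0,0,2,0,0,0,1],[0,0,2,0,0,0,1],[0,0,2,0,0,0,1],[0,0,2,0,0,0,1],[0,0,2,0,0,0,1],[0,0,2,0,0,0,1]]]' 40; python3 -m jog '[[[0,0,-40,0,0,0,1],[0,0,-80,0,0,0,1],[0,0,-80,0,0,0,1],[0,0,-80,0,0,0,1]]]'; python3 -c "
from h import *
go(.442,.0565,.06)"
```

```text
clock: 3.1
tcp_pos: [0.6359, -0.2566, 0.0229]
ee_rot: [2.407, 2.019, 0.0]
force: [-1.8, 1.1, 6.5]
gripper_width: 0.388
grip_force: 39.8
clock: 3.5
tcp_pos: [0.6362, -0.2568, 0.103]
ee_rot: [2.406, 2.018, 0.001]
force: [-1.4, 0.5, -1.8]
gripper_width: 0.386
grip_force: 40.2
[ 274.7 -245.8   42.4] [ 0.1   0.04 -0.02] 3.5 [-0.55  0.61  1.35  0.    1.18 -0.37]
```

```bash
python3 -m jog '[[[274.5,-246,0,0,0,0,1],[274.5,-246,0,0,0,0,1],[274.5,-246,0,0,0,0,1],[274.5,-246,0,0,0,0,1],[274.5,-246,0,0,0,0,1],[274.5,-246,0,0,0,0,1],[274.5,-246,0,0,0,0,1],[274.5,-246,0,0,0,0,1],[274.5,-246,42.5,0,0,0,1],[274.5,-246,42.5,0,0,0,1]]]'; python3 - <<'E'
from h import *
go(.442,.0565,.036)
from station import snapshot
import cv2
cv2.imwrite("pics/l2.png",cv2.resize(snapshot("scene")[100:250,230:480],None,fx=3,fy=3)[:,:,::-1])
E
```

```text
clock: 4.5
tcp_pos: [0.4361, 0.0578, 0.0554]
ee_rot: [-2.399, -2.015, 0.012]
force: [-1.6, 0.2, -2.2]
gripper_width: 0.387
grip_force: 40.5
[-0.3  6.3 19.3] [-0.64  0.03  0.07] 4.5 [-0.12  0.31  2.02 -0.    0.83  0.05]
```

View pics/l2.png

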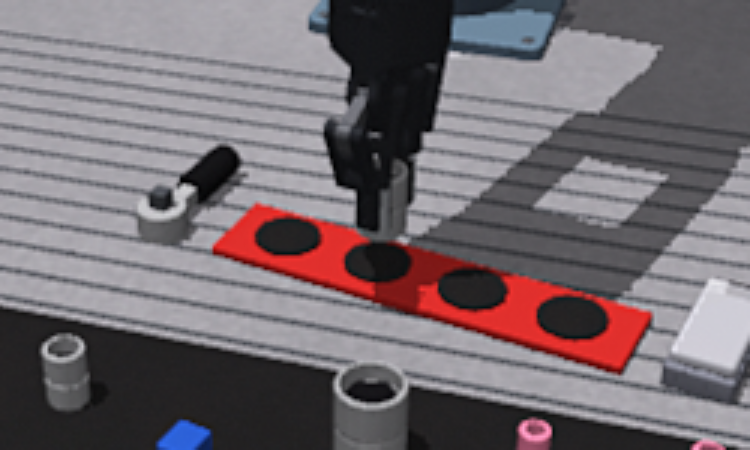

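The large socket hangs just above its pad: the socket bottom is about (385,238) and the pad is at (378,262). It sits slightly towards +y, so I'll hold, trim 2 mm and lower.

```bash
python3 -m jog '[[[-2,0,0,0,0,0,1],[-2,0,0,0,0,0,1],[-2,0,0,0,0,0,1]]]'; python3 -c "
from h import *
go(.442,.0545,.036)"
```

```text
clock: 4.85
tcp_pos: [0.4419, 0.0539, 0.0608]
ee_rot: [2.407, 2.017, 0.002]
force: [-0.3, 0.0, -1.5]
gripper_width: 0.389
grip_force: 40.5
[ 0.6 -0.1 24.8] [ 0.11 -0.   -0.08] 4.85 [-0.13  0.3   2.01 -0.    0.83  0.05]
```

```bash
python3 -m jog '[[[0,1,15,0,0,0,1],[0,1,21,0,0,0,1],[0,1,24,0,0,0,1],[0,1,24.5,0,0,0,1],[0,1,24.5,0,0,0,1],[0,1,24.5,0,0,0,1]]]'; python3 -c "
from h import *
go(.442,.0545,.036)"
```

```text
clock: 5.45
tcp_pos: [0.4423, 0.0544, 0.0358]
ee_rot: [2.407, 2.019, 0.001]
force: [-0.5, 0.7, -1.7]
gripper_width: 0.39
grip_force: 40.5
[ 0.1 -0.3 -0.2] [ 0.04 -0.   -0.02] 5.45 [-0.13  0.34  2.03 -0.    0.76  0.05]
```

```bash
python3 -m jog '[[[0,0,0.5,0,0,0,1],[0,0,0.7,0,0,0,1],[0,0,1,0,0,0,1],[0,0,1,0,0,0,1]]]';python3 -m jog '[[[0,0,0.5,0,0,0,1],[0,0,0.7,0,0,0,1],[0,0,1,0,0,0,1],[0,0,1,0,0,0,1]]]'
```

```text
clock: 5.85
tcp_pos: [0.4421, 0.0544, 0.0348]
ee_rot: [2.407, 2.019, 0.0]
force: [-1.8, -0.6, 4.7]
gripper_width: 0.388
grip_force: 41.1
clock: 6.25
tcp_pos: [0.4421, 0.0544, 0.0348]
ee_rot: [2.406, 2.019, 0.001]
force: [-5.2, 0.7, 18.2]
gripper_width: 0.389
grip_force: 42.4
```

Contact came at 0.035, so placing height is pick height plus 12 mm. Now release and rise.

```bash
python3 -m jog '[[[0,0,-1,0,0,0,1],[0,0,-1,0,0,0,0.5],[0,0,-1,0,0,0,0.3],[0,0,-1,0,0,0,0],[0,0,-1,0,0,0,0],[0,0,-40,0,0,0,0],[0,0,-90,0,0,0,0],[0,0,-90,0,0,0,0],[0,0,-90,0,0,0,0]]]';python3 -c "
from h import *
go(.622,.1007,.12)"
```

```text
clock: 7.15
tcp_pos: [0.4428, 0.0543, 0.1245]
ee_rot: [2.405, 2.018, 0.003]
force: [-0.8, 0.2, -0.4]
gripper_width: 0.997
grip_force: 0.0
[ 76.9 168.4   5. ] [ 0.18 -0.01 -0.02] 7.15 [-0.13  0.2   1.94 -0.    1.    0.05]
```

```bash
python3 -m jog '[[[77,168.5,5,0,0,0,0],[77,168.5,5,0,0,0,0],[77,168.5,5,0,0,0,0],[77,168.5,5,0,0,0,0],[77,168.5,5,0,0,0,0],[77,168.5,5,0,0,0,0],[77,168.5,5,0,0,0,0]]]';python3 - <<'E'
from h import *
go(.622,.1007,.03)
from station import snapshot
import cv2
cv2.imwrite("pics/b1.png",cv2.resize(snapshot("scene")[100:280,240:480],None,fx=3.3,fy=3.3,interpolation=cv2.INTER_CUBIC)[:,:,::-1])
E
```

```text
clock: 7.85
tcp_pos: [0.6192, 0.1007, 0.1168]
ee_rot: [-2.405, -2.017, 0.005]
force: [-0.9, 0.0, 0.4]
gripper_width: 0.995
grip_force: 0.0
[ 0.6  3.1 86.8] [-0.22  0.04 -0.03] 7.85 [-0.02  0.5   1.5  -0.    1.14  0.16]
```

View pics/b1.png

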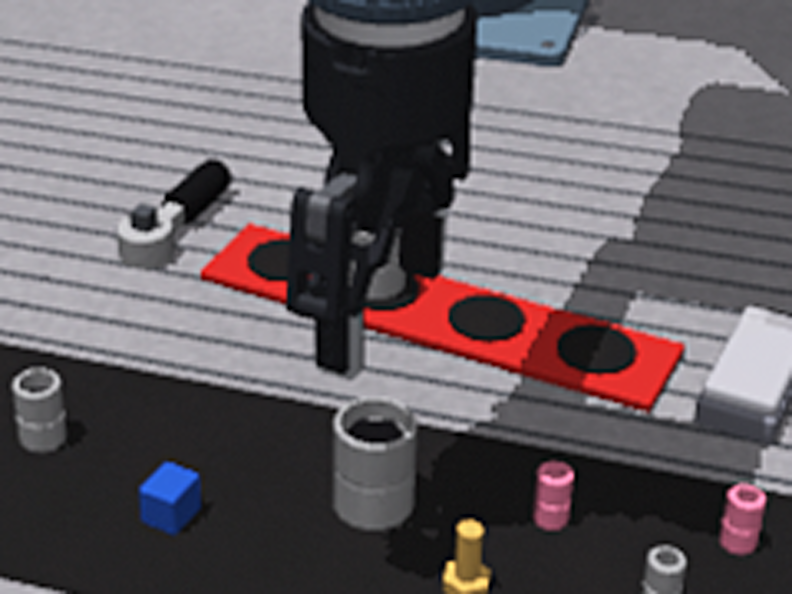

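The large socket stands on its pad and the gripper is above the biggest one, with its rim at (375,425). I'll descend and grip.

```bash
python3 -m jog '[[[0,0,40,0,0,0,0],[0,0,70,0,0,0,0],[0,0,87,0,0,0,0],[0,0,87,0,0,0,0],[0,0,87,0,0,0,0.3],[0,0,87,0,0,0,1],[0,0,87,0,0,0,1],[0,0,87,0,0,0,1],[0,0,87,0,0,0,1],[0,0,87,0,0,0,1]]]' 50
python3 -m jog '[[[0,0,0,0,0,0,1]]]'; python3 -m jog '[[[0,0,-40,0,0,0,1],[0,0,-85,0,0,0,1],[0,0,-85,0,0,0,1],[0,0,-85,0,0,0,1]]]'; python3 -c "
from h import *
go(.431,-.0107,.07)"
```

```text
clock: 8.9
tcp_pos: [0.6223, 0.1009, 0.0333]
ee_rot: [2.405, 2.018, 0.003]
force: [-1.0, 0.2, 7.4]
gripper_width: 0.479
grip_force: 50.9
clock: 9.0
tcp_pos: [0.6223, 0.1009, 0.0333]
ee_rot: [2.405, 2.018, 0.003]
force: [-1.4, -0.8, 5.6]
gripper_width: 0.474
grip_force: 50.9
clock: 9.4
tcp_pos: [0.6221, 0.1009, 0.118]
ee_rot: [2.405, 2.018, 0.004]
force: [-0.6, 0.2, -2.1]
gripper_width: 0.479
grip_force: 51.3
[-143.2 -168.9   47.4] [ 0.19 -0.03 -0.02] 9.4 [-0.02  0.5   1.5   0.    1.14  0.16]
```

```bash
python3 -m jog '[[[-142.5,-169,0,0,0,0,1],[-142.5,-169,0,0,0,0,1],[-142.5,-169,0,0,0,0,1],[-142.5,-169,0,0,0,0,1],[-142.5,-169,0,0,0,0,1],[-142.5,-169,0,0,0,0,1],[-142.5,-169,30,0,0,0,1],[-142.5,-169,48,0,0,0,1],[-142.5,-169,48,0,0,0,1],[-142.5,-169,48,0,0,0,1]]]'; python3 - <<'E'
from h import *
go(.431,-.0098,.0453)
from station import snapshot
import cv2
cv2.imwrite("pics/b2.png",cv2.resize(snapshot("scene")[100:240,250:450],None,fx=4,fy=4,interpolation=cv2.INTER_CUBIC)[:,:,::-1])
E
```

```text
clock: 10.4
tcp_pos: [0.43, -0.0096, 0.0679]
ee_rot: [-2.405, -2.018, 0.001]
force: [-0.8, -0.6, -2.0]
gripper_width: 0.478
grip_force: 51.8
[ 0.   1.  22.6] [-0.11 -0.02 -0.  ] 10.4 [-0.28  0.26  2.04  0.    0.84 -0.11]
```

View pics/b2.png

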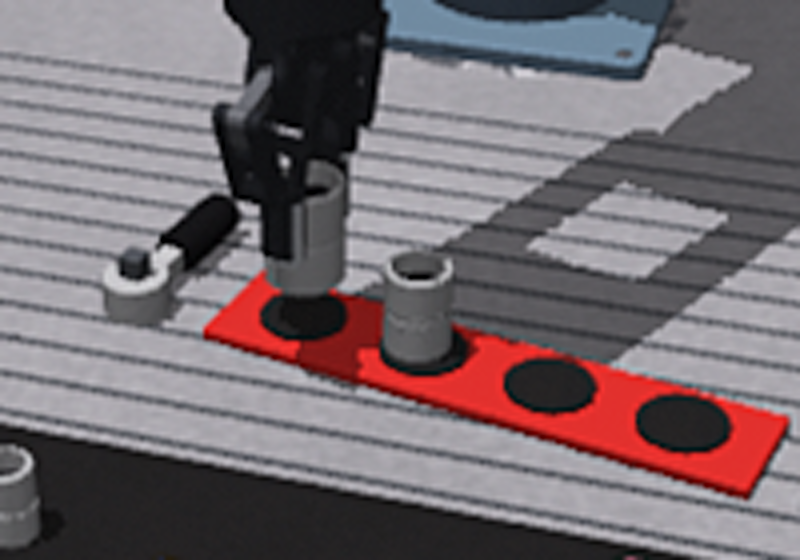

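The large socket's base (419,352) is within about 3 mm of its pad centre (424,349). The biggest (305,280) hangs centred over its pad (304,316), so I'll lower it.

```bash
python3 -m jog '[[[0,0.5,14,0,0,0,1],[0,0.5,20,0,0,0,1],[0,0.5,23,0,0,0,1],[0,0.5,24,0,0,0,1],[0,0.5,24.5,0,0,0,1],[0,0.5,24.5,0,0,0,1],[0,0.5,24.5,0,0,0,1]]]'
```

```text
clock: 11.15
tcp_pos: [0.4308, -0.0101, 0.0452]
ee_rot: [2.406, 2.019, 0.001]
force: [-3.4, 1.0, 10.2]
gripper_width: 0.481
grip_force: 53.1
```

Contact, so release, rise and go above the medium socket.

```bash
python3 -m jog '[[[0,0,-0.3,0,0,0,1],[0,0,-0.3,0,0,0,0.45],[0,0,-0.3,0,0,0,0.3],[0,0,-0.3,0,0,0,0],[0,0,-0.3,0,0,0,0],[0,0,-40,0,0,0,0],[0,0,-75,0,0,0,0],[0,0,-75,0,0,0,0],[0,0,-75,0,0,0,0]]]';python3 -c "
from h import *
go(.6243,-.0862,.12)"
```

```text
clock: 12.05
tcp_pos: [0.431, -0.0103, 0.1194]
ee_rot: [2.406, 2.018, 0.002]
force: [0.8, 0.6, -0.0]
gripper_width: 1.002
grip_force: 0.0
[-4.110e+01  2.035e+02 -2.000e-01] [ 0.12  0.01 -0.02] 12.05 [-0.28  0.18  1.98 -0.    0.98 -0.11]
```

```bash
python3 -m jog '[[[-41,203.5,0,0,0,0,0],[-41,203.5,0,0,0,0,0],[-41,203.5,0,0,0,0,0],[-41,203.5,0,0,0,0,0],[-41,203.5,0,0,0,0,0],[-41,203.5,0,0,0,0,0],[-41,203.5,0,0,0,0,0],[-41,203.5,0,0,0,0,0]]]'; python3 - <<'E'
from h import *
go(.6243,-.0862,.021)
from station import snapshot
import cv2
cv2.imwrite("pics/m1.png",cv2.resize(snapshot("scene")[100:270,180:420],None,fx=3.3,fy=3.3,interpolation=cv2.INTER_CUBIC)[:,:,::-1])
E
```

```text
clock: 12.85
tcp_pos: [0.6219, -0.085, 0.1183]
ee_rot: [-2.405, -2.018, 0.002]
force: [0.1, -0.2, 0.0]
gripper_width: 0.998
grip_force: 0.0
[-0.9  2.8 97.2] [-0.14 -0.02  0.  ] 12.85 [-0.31  0.5   1.5   0.    1.14 -0.14]
```

View pics/m1.png

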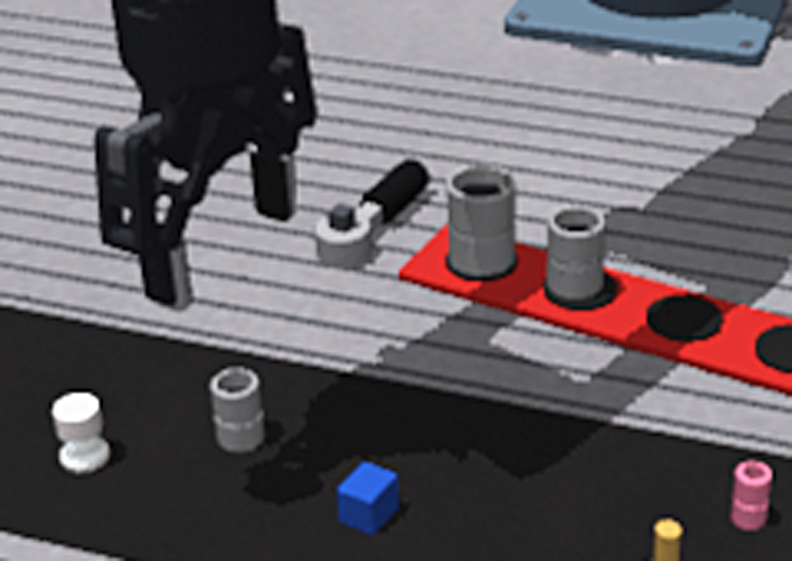

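Both placed sockets stand centred, the biggest at (480,270) and the large at (575,290). Now grip the medium socket at (238,420).

```bash
python3 -m jog '[[[0,0.3,45,0,0,0,0],[0,0.3,80,0,0,0,0],[0,0.3,98.5,0,0,0,0],[0,0.3,98.5,0,0,0,0.2],[0,0.3,98.5,0,0,0,0.4],[0,0.3,98.5,0,0,0,1],[0,0.3,98.5,0,0,0,1],[0,0.3,98.5,0,0,0,1],[0,0.3,98.5,0,0,0,1],[0,0.3,98.5,0,0,0,1]]]' 40
python3 -m jog '[[[0,0,0,0,0,0,1],[0,0,0,0,0,0,1]]]'; python3 -m jog '[[[0,0,-40,0,0,0,1],[0,0,-85,0,0,0,1],[0,0,-85,0,0,0,1],[0,0,-85,0,0,0,1]]]'; python3 -c "
from h import *
go(.4545,.1229,.06)"
```

```text
clock: 13.9
tcp_pos: [0.6251, -0.0862, 0.0224]
ee_rot: [2.405, 2.017, 0.002]
force: [-1.7, 0.9, 7.8]
gripper_width: 0.288
grip_force: 39.0
clock: 14.1
tcp_pos: [0.6251, -0.0862, 0.0224]
ee_rot: [2.405, 2.017, 0.002]
force: [-2.4, 0.3, 7.2]
gripper_width: 0.291
grip_force: 39.0
clock: 14.5
tcp_pos: [0.6251, -0.0863, 0.1074]
ee_rot: [2.404, 2.017, 0.003]
force: [0.8, 0.7, -2.2]
gripper_width: 0.291
grip_force: 39.5
[ 176.3 -204.6   46.5] [ 0.23  0.03 -0.02] 14.5 [-0.31  0.51  1.51 -0.    1.12 -0.14]
```

```bash
python3 -m jog '[[[176.5,-204.5,0,0,0,0,1],[176.5,-204.5,0,0,0,0,1],[176.5,-204.5,0,0,0,0,1],[176.5,-204.5,0,0,0,0,1],[176.5,-204.5,0,0,0,0,1],[176.5,-204.5,0,0,0,0,1],[176.5,-204.5,0,0,0,0,1],[176.5,-204.5,30,0,0,0,1],[176.5,-204.5,46.5,0,0,0,1],[176.5,-204.5,46.5,0,0,0,1]]]'; python3 -m jog '[[[0,0,14,0,0,0,1],[0,0,20,0,0,0,1],[0,0,23,0,0,0,1],[0,0,23,0,0,0,1],[0,0,23,0,0,0,1]]]'; python3 - <<'E'
from h import *
go(.4545,.1229,.0344)
from station import snapshot
import cv2
cv2.imwrite("pics/m2.png",cv2.resize(snapshot("scene")[100:240,270:470],None,fx=4,fy=4,interpolation=cv2.INTER_CUBIC)[:,:,::-1])
E
```

```text
clock: 15.5
tcp_pos: [0.4517, 0.1226, 0.0562]
ee_rot: [-2.405, -2.016, 0.007]
force: [-1.2, -0.1, -0.8]
gripper_width: 0.289
grip_force: 39.7
clock: 16.0
tcp_pos: [0.4539, 0.1233, 0.0363]
ee_rot: [2.407, 2.018, 0.001]
force: [-1.0, 0.2, -0.7]
gripper_width: 0.291
grip_force: 39.7
[-0.3  0.7  1.9] [ 0.04 -0.01 -0.03] 16.0 [ 0.03  0.38  1.97 -0.    0.79  0.2 ]
```

View pics/m2.png

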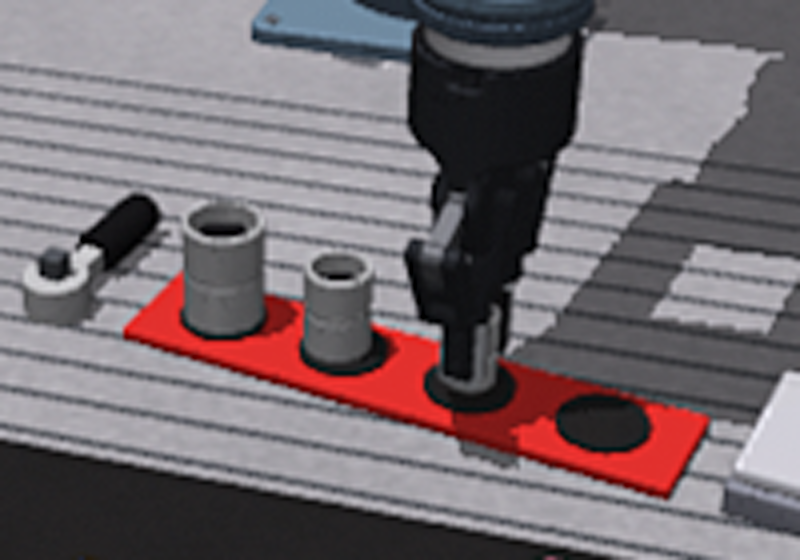

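The medium socket (470,380) is centred over its pad (470,385), about 2 mm up. Lower, release, rise.

```bash
python3 -m jog '[[[0,0.7,1,0,0,0,1],[0,0.7,2,0,0,0,1],[0,0.7,2.2,0,0,0,1],[0,0.7,2.2,0,0,0,1]]]'; python3 -m jog '[[[0,0,-0.3,0,0,0,1],[0,0,-0.3,0,0,0,0.6],[0,0,-0.3,0,0,0,0.4],[0,0,-0.3,0,0,0,0],[0,0,-0.3,0,0,0,0],[0,0,-40,0,0,0,0],[0,0,-85,0,0,0,0],[0,0,-85,0,0,0,0],[0,0,-85,0,0,0,0]]]'; python3 -c "
from h import *
go(.6523,.2511,.12)"
```

```text
clock: 16.45
tcp_pos: [0.4546, 0.1233, 0.0344]
ee_rot: [2.406, 2.019, 0.001]
force: [-1.5, -0.6, 5.0]
gripper_width: 0.295
grip_force: 40.4
clock: 17.35
tcp_pos: [0.4549, 0.1233, 0.1198]
ee_rot: [2.406, 2.018, 0.004]
force: [-0.6, 0.2, -0.3]
gripper_width: 0.997
grip_force: 0.0
[160.2 172.2   0.4] [ 0.16 -0.03 -0.02] 17.35 [0.03 0.25 1.89 0.   1.   0.2 ]
```

```bash
python3 -m jog '[[[160,172,0,0,0,0,0.3],[160,172,0,0,0,0,0.3],[160,172,0,0,0,0,0.3],[160,172,0,0,0,0,0.3],[160,172,0,0,0,0,0.3],[160,172,0,0,0,0,0.3],[160,172,0,0,0,0,0.3],[160,172,0,0,0,0,0.3],[160,172,40,0,0,0,0.3],[160,172,60,0,0,0,0.3]]]'; python3 - <<'E'
from h import *
go(.6523,.2511,.019)
from station import snapshot
import cv2
cv2.imwrite("pics/s1.png",cv2.resize(snapshot("scene")[150:310,320:520],None,fx=3.5,fy=3.5,interpolation=cv2.INTER_CUBIC)[:,:,::-1])
E
```

```text
clock: 18.35
tcp_pos: [0.6492, 0.2498, 0.0569]
ee_rot: [-2.407, -2.017, 0.004]
force: [-1.2, -0.9, -1.1]
gripper_width: 0.701
grip_force: 0.0
[ 1.8  2.9 37.9] [-0.15  0.07 -0.06] 18.35 [ 0.21  0.67  1.36 -0.    1.11  0.38]
```

View pics/s1.png

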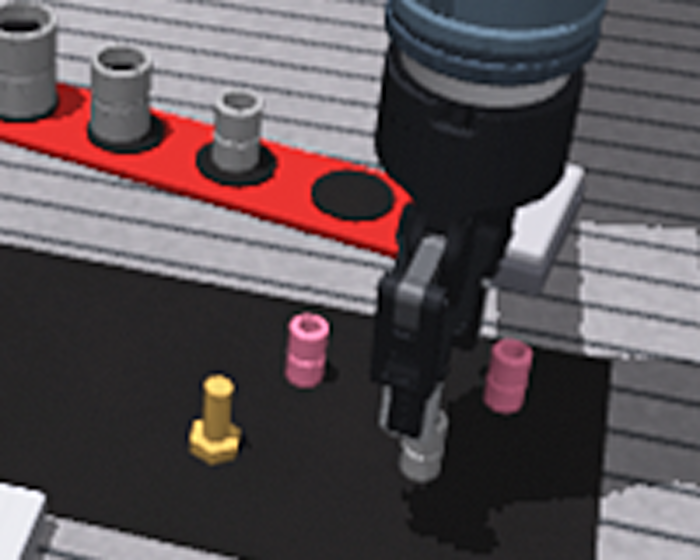

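The medium socket stands well centred. The jaws straddle the small socket at (421,450), and the pink ones are clear.

```bash
python3 -m jog '[[[0,0,25,0,0,0,0.3],[0,0,41,0,0,0,0.3],[0,0,41,0,0,0,0.3],[0,0,41,0,0,0,0.5],[0,0,41,0,0,0,0.6],[0,0,41,0,0,0,1],[0,0,41,0,0,0,1],[0,0,41,0,0,0,1],[0,0,41,0,0,0,1],[0,0,41,0,0,0,1]]]' 30
python3 -m jog '[[[0,0,0,0,0,0,1]]]'; python3 -m jog '[[[0,0,-40,0,0,0,1],[0,0,-85,0,0,0,1],[0,0,-85,0,0,0,1],[0,0,-85,0,0,0,1]]]'; python3 -c "
from h import *
go(.4664,.1896,.06)"
```

```text
clock: 19.4
tcp_pos: [0.6522, 0.2511, 0.0192]
ee_rot: [2.406, 2.018, 0.003]
force: [-0.0, 0.1, 6.4]
gripper_width: 0.196
grip_force: 29.5
clock: 19.5
tcp_pos: [0.6522, 0.2511, 0.0192]
ee_rot: [2.406, 2.018, 0.003]
force: [-0.7, -0.7, 6.2]
gripper_width: 0.198
grip_force: 29.5
clock: 19.9
tcp_pos: [0.6523, 0.2512, 0.1046]
ee_rot: [2.406, 2.018, 0.005]
force: [0.3, -0.3, -0.7]
gripper_width: 0.198
grip_force: 29.4
[ -93.1 -172.5   43.9] [ 0.19 -0.08 -0.02] 19.9 [0.21 0.63 1.31 0.   1.2  0.38]
```

Target TCP z is 0.0312.

```bash
python3 -m jog '[[[-93,-172.5,0,0,0,0,1],[-93,-172.5,0,0,0,0,1],[-93,-172.5,0,0,0,0,1],[-93,-172.5,0,0,0,0,1],[-93,-172.5,0,0,0,0,1],[-93,-172.5,0,0,0,0,1],[-93,-172.5,30,0,0,0,1],[-93,-172.5,45,0,0,0,1],[-93,-172.5,45,0,0,0,1],[-93,-172.5,45,0,0,0,1]]]'; python3 -m jog '[[[0,0,14,0,0,0,1],[0,0,22,0,0,0,1],[0,0,26,0,0,0,1],[0,0,26,0,0,0,1],[0,0,26,0,0,0,1]]]'; python3 - <<'E'
from h import *
go(.4664,.1896,.0312)
from station import snapshot
import cv2
cv2.imwrite("pics/s2.png",cv2.resize(snapshot("scene")[100:240,290:490],None,fx=4,fy=4,interpolation=cv2.INTER_CUBIC)[:,:,::-1])
E
```

```text
clock: 20.9
tcp_pos: [0.4663, 0.1896, 0.0574]
ee_rot: [-2.407, -2.019, 0.0]
force: [0.4, -0.2, -0.2]
gripper_width: 0.198
grip_force: 29.5
clock: 21.4
tcp_pos: [0.4657, 0.1894, 0.0321]
ee_rot: [2.407, 2.019, 0.001]
force: [-0.1, -1.0, -0.8]
gripper_width: 0.195
grip_force: 29.5
[0.3 0.7 0.9] [ 0.03 -0.01 -0.02] 21.4 [ 0.16  0.43  1.9  -0.    0.81  0.34]
```

View pics/s2.png

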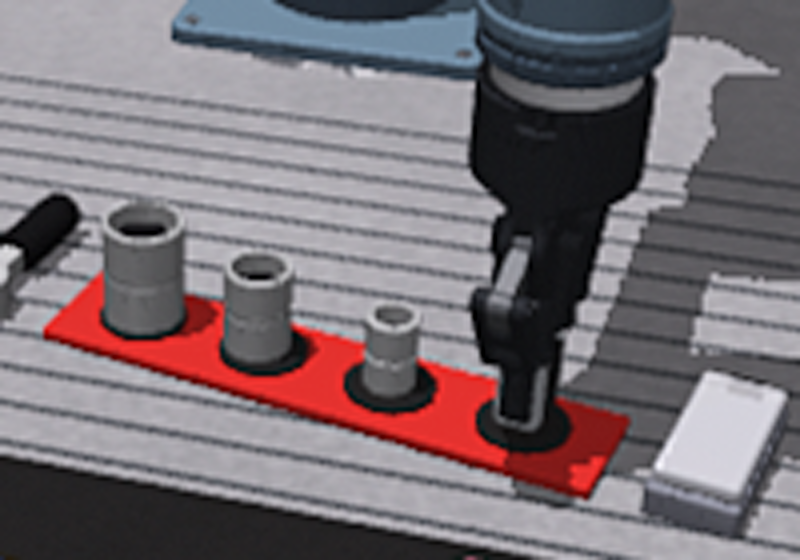

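The small socket is centred over its pad (522,424), about 1 mm up. Set it down, release and rise, then check from above.

```bash
python3 -m jog '[[[0,0.7,0.6,0,0,0,1],[0,0.7,1.2,0,0,0,1],[0,0.7,1.2,0,0,0,1],[0,0.7,1.2,0,0,0,1]]]'; python3 -m jog '[[[0,0,-0.2,0,0,0,1],[0,0,-0.2,0,0,0,0.7],[0,0,-0.2,0,0,0,0.5],[0,0,-0.2,0,0,0,0],[0,0,-0.2,0,0,0,0],[0,0,-40,0,0,0,0],[0,0,-90,0,0,0,0],[0,0,-140,0,0,0,0],[0,0,-140,0,0,0,0],[0,0,-140,0,0,0,0]]]'; python3 -m jog '[[[150,0,-140,0,0,0,0],[150,0,-140,0,0,0,0],[150,0,-140,0,0,0,0],[150,0,-140,0,0,0,0],[150,0,-140,0,0,0,0],[150,0,-140,0,0,0,0],[150,0,-140,0,0,0,0]]]'; python3 - <<'E'
from station import snapshot
import cv2,numpy as np
a=snapshot("top")[190:290,190:390]; b=snapshot("scene")[140:230,275:455]
cv2.imwrite("pics/f.png",np.vstack([cv2.resize(a,(600,300)),cv2.resize(b,(600,300))])[:,:,::-1])
E
```

```text
clock: 21.85
tcp_pos: [0.4664, 0.1893, 0.0312]
ee_rot: [2.407, 2.019, 0.002]
force: [-1.5, -0.2, 5.3]
gripper_width: 0.196
grip_force: 30.0
clock: 22.85
tcp_pos: [0.4668, 0.1894, 0.172]
ee_rot: [2.406, 2.018, 0.005]
force: [-0.6, 0.5, -0.4]
gripper_width: 1.003
grip_force: 0.0
clock: 23.55
tcp_pos: [0.4911, 0.3358, 0.3076]
ee_rot: [-2.406, -2.018, 0.008]
force: [0.1, -0.5, -0.5]
gripper_width: 0.997
grip_force: 0.0
```

View pics/f.png

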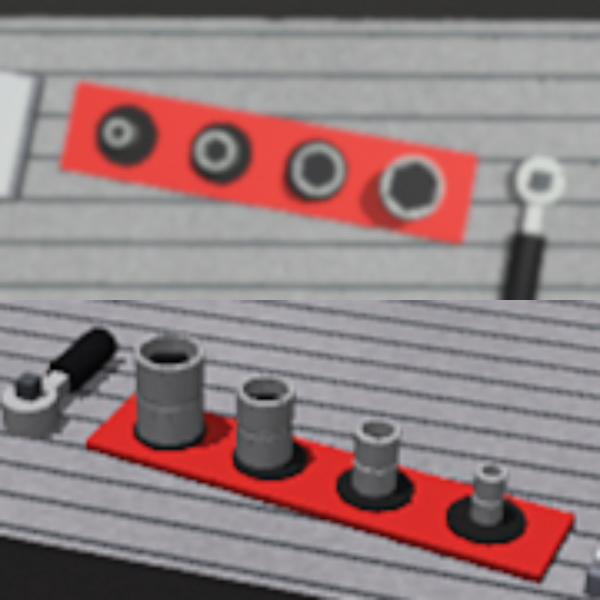

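All four sockets stand on their pads. Top-view rims are at (119,132), (215,152), (317,170) and (412,187). One numeric check before handing in.

```bash
python3 - <<'E'
from h import *
P=[(.4654,.1895),(.4537,.1227),(.442,.0565),(.4298,-.0107)]
for (u,v,h),p in zip([(119,132,.044),(215,152,.051),(317,170,.058),(412,187,.067)],P): print((loc("top",tocrop(u,3,190),tocrop(v,3,190),h)-p)*1000)
E
```

```text
[ 1.09354302 -0.64796939]
[-0.56509102 -0.2579041 ]
[-0.64282347 -3.38044582]
[0.59484844 0.34237877]
```

```bash
python3 -m jog '[[[0,0,0,0,0,0,0],[0,0,0,0,0,0,0],[0,0,0,0,0,0,0]]]'; python3 -c "
from station import env
print(env.sign_off())"
```

```text
clock: 23.95
tcp_pos: [0.4921, 0.3364, 0.3103]
ee_rot: [-2.408, -2.018, 0.001]
force: [0.3, -0.2, -0.1]
gripper_width: 1.003
grip_force: 0.0
the job is handed in; nothing more can be done
None
```

All four sockets stand upright and released on their pads in size order, biggest by the ratchet; the last top view put each within about 4 mm of its pad centre, and I handed the job in at about 24 s (no verdict was returned).

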